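# Seat a cabochon in the collet and hold the cam lever at full lift

### The arm

A 6-joint arm with a two-finger parallel gripper is mounted at the origin on the work surface. World frame = base frame: x ahead of the robot, y to its left, z up, the work surface at z = 0. Lengths are in m, angles in rad, forces in N, time in s.
With the tool pointing down it reaches from about 0.35 to 0.975 m from the base axis. Payload 4.9 kg.
Tool frame: the origin (TCP) lies on the centre line of the jaws, within the pads' length; the fingertips stand ahead of it and the grasp point (between the pads) is the TCP (manip.tip_extent is the z of the fingertips in the tool frame, in m); z points along the fingers, y is the line along which they close (so a half turn about z gives the same grasp; the last joint's range is limited). The gripper opens to 85 mm and grips with 20 to 120 N. Pads are 22 mm wide; open, the fingers measure 114 mm over their backs; the gripper's body (76 mm by 85 mm) begins 54 mm behind the grasp point. The pads swing forward as they close: fully open they stand 13 mm farther back than shut.
Start: joints at [1.099, 0.053, 1.613, -0, 1.476, -0.119], TCP at [0.216, 0.586, 0.25] pointing down, gripper open.
Joint ranges: [-3.01, 3.01], [-1.01, 2.22], [0.06, 2.58], [-1.02, 4.17], [0.09, 2.62], [-3.14, 3.14]. Speed limits (rad/s): [2.57, 2.57, 3.14, 3.14, 3.14, 3.14].

### API

Orientations are given as a unit quaternion [w, x, y, z].
In Python, from plant import manip gives the robot as it stands. The module is installed in compiled form; this text tells all that it offers.
- The arm moves only by the tool pendant, called after "Emit:" as a command line: name --argument value ..., lists and objects as JSON in quotes. Schema: {"type":"object","properties":{"segments":{"type":"array","items":{"type":"array","items":{"type":"array","items":{"type":"number"},"minItems":7,"maxItems":7},"minItems":1,"maxItems":5},"minItems":1,"maxItems":1},"only":{"type":"string"},"quiet":{"type":"boolean"},"lines":{"type":"string"}},"required":["segments"],"additionalProperties":false}. segments is a list that holds a single list of rows (three levels of brackets), with 1 to 5 rows, each of 7 numbers: the opening from 0.0 (shut) to 1.0 (fully open), then dx, dy, dz in shares of the most that a row can go, 1 being 62.5 mm, then a rotation vector rx, ry, rz in fractions of the full range, 1 being pi rad; each row shifts and turns the commanded pose from where the row before left it, along the tool's axes as they then stand; what a row does not reach is not made up. A row lasts 1/8 s, in which the tool goes at most 0.0625 m and 0.188 rad, less where a joint would pass 70% of its speed; a pose out of reach is approached as far as the arm can. The fingers move at their own pace and stop on an object; the grip force is fixed at half the most. Time passes only in rows, so rows that do not move let the fingers close. The tool returns the time, the measured TCP pose, the force, the opening and the grip force at its end. only (a regular expression) keeps the lines of the reply that match it, lines (a string "A,B") keeps lines A to B, and quiet returns only ok. Shift and turn numbers lie between -1 and 1, and a call with a number outside is refused. Input that does not fit is refused with a message, and nothing moves.
- manip.state(): the state, without advancing time (a new reading comes with each control period).
- manip.grab_frame(name): name is "side" or "top" or "wrist"; returns (picture, depth): 480x640x3 uint8, red, green, blue; 480x640 float32, m along the optical axis (not along the pixel's ray), 0 where there is no reading.
- manip.camera_params(name): a dict with "intrinsics" (3x3 intrinsics, pixels), "xyz" and "orientation" of the camera in the world. Camera axes: x right, y down, z forward; pixel columns grow to the right and rows downward; lengths in m; the calibration is good to about 2 mm. A picture is of the moment at which its call begins: read the wrist's pose just before it. camera_params takes no time and is no camera call; for the wrist camera it gives the pose at the moment of the call.
- manip.job_done(): hands the job in; it is judged then, once.
Trained networks look in the newest picture that a camera, given by its name, has taken for a name from the list of things; names that differ only in an ending like _2 or _b are one class to them, and where a whole thing is asked for, a point or a joint stands for the part that bears it (a point fixed in the world has none). Each returns a list of dicts, best first, with "conf" (0 to 1); they miss things now and then, are a little off and sometimes report something else, mostly with a low value. They report only what shows in the picture. A call takes as long as a camera call.
- manip.look_for(camera, query): "extent" ([left, top, right, bottom] in pixels, round what is visible of it).
- manip.outline_of(camera, query): "region" (480x640 bool, what is visible of it) and "extent" ([left, top, right, bottom] in pixels, round what is visible of it).
- manip.mark_of(camera, query): "centre" ([row, column] in pixels: a listed point, or the origin of a listed thing).
The state is a dict: "time": time; "joint_pos": joint angles; "joint_vel": joint speeds; "joint_efforts": joint torques, N m; "tool_pos": TCP position; "tool_rot": TCP orientation; "contact_force": force on the tool from outside, world axes, zero at the start; "ft_torque": the same for the moment, N m; "gripper_width": opening from 0.0 (shut) to 1.0 (fully open); "grasp_force": force on a finger pad.
Only numpy, scipy, OpenCV 4.12 (cv2) and the standard library are available. Lean on these libraries where they do the work, as an engineer would, in place of code of your own. Each camera call takes 0.05 s, during which the arm holds its last target. There are 200 camera calls.

### The job

Press the blue pendant stone down into the collet of the gluing fixture until it is fully home, while the brass collar around it is still down. Then take the red grip of the cam lever and swing the lever up to the cam's highest lift, where it stands straight up and the collar is fully raised; a spring pulls it back, so keep hold of the grip and finish while still holding the lever there. Leave the bead tub, pliers, bangle and glue bottle where they are.

Things in the scene. Friction and masses are not known exactly. Their poses are not given: they have to be found in the camera images.
- fixture: Gluing fixture fixed on the bench: grey plate 100 (x) by 200 (y) by 20 mm. Origin: centre of its underside; z up. In its frame: aluminium collet (47 mm across, rim at z 78 mm) at x 0, y +50, in a brass collar (68 mm across); two bearing blocks 54 mm high and the cam (reaches x -32) lie between y -48 and 0; the lever swings in the plane y = -60 mm, at rest pointing to -x.
- stone_top (a point): Highest point of the pendant: a round gold setting of 36 mm diameter with a domed blue glass stone (33 mm wide, dome 8 mm high above the setting), sitting upright in the collet on its axis. It is 92 mm above the bench when joint stone is 0 and 86 mm when fully home.
- stone (a joint): How far the pendant is pressed down into the collet, m: 0 = standing 6 mm proud, 0.006 = fully home on its stop, the gold setting's edge flush with the collet rim. It is a tight sliding fit: about 7 N moves it slowly straight down (it needs a little more to move faster), and it stays where it is left.
- lever (a joint): Angle of the cam lever, rad: 0 = rest stop, pointing to the fixture's -x, 15 degrees above level; grows as the grip swings up and over to +x. 1.309 = straight up = highest lift; beyond it the lift falls again, stop at 1.9. A return spring (0.2 N m per rad) with 0.13 N m friction: about 4 N at the grip lifts it to the top, 1 to 2 N holds it there; let go there, it falls back.
- lever_pivot (a point): Point on the lever's axis in the plane in which the grip swings: x 0, y -60, z 42 mm in the fixture's frame. The axis runs along the fixture's y.
- knob: Red grip at the end of the steel lever rod (10 mm diameter): a round barrel of 30 mm diameter, 34 mm long along the fixture's y, flat ends; it revolves freely about that axis. Origin: its centre, 110 mm from point lever_pivot: 70 mm above the bench at lever 0, 152 mm when upright. Pinched on its flat ends (fingers closing along the fixture's y) it turns as the lever swings.
- collar (a joint): How far the cam has lifted the brass collar, m: 0 = down (its top 69.5 mm above the bench), 0.010 = highest lift with the lever upright. Driven by the lever only: 0.0135 * (sin(0.262 + lever) - 0.259).
- tub: Bystander, loose: clear plastic tub 90 (x) by 120 (y) by 40 mm with blue and pearl beads. Origin: centre of its underside.
- pliers: Bystander, loose: small pliers with purple handles, 140 mm long, 56 mm wide, 13 mm high, lying along own x, jaws to +x. Origin: on the bench under the pivot.
- bangle: Bystander, loose: brass cuff ring of 68 mm diameter, 34 mm high, standing flat. Origin: centre of its underside.
- glue: Bystander, loose: small white glue bottle, 36 mm diameter, 85 mm high, orange cap. Origin: centre of its underside.

How it is judged:
On the way, in this order (a step that is already met when the one before it is completed fails the run):
1. the stone is pressed fully home while the lever is still low and the collar down (value of joint stone above 0.005 m and value of joint lever below 0.5 rad), for 0.2 s.
2. the lever is upright, at the cam's highest lift, held by the grip (value of joint lever between 1.169 and 1.449 rad and value of joint collar above 0.009 m and contact force between the fingers and knob above 1 N), for 0.3 s.
At the end, for the whole second after the job is handed in: The stone is home to within 1 mm; the lever stands still within 0.14 rad (8 degrees) of upright with the collar lifted more than 9 of its 10 mm; the fingers are still on the grip with more than 1 N; tub, pliers, bangle and bottle are within 30 mm of where they stood (all of step 2 and value of joint stone above 0.005 m and velocity of joint lever between -0.1 and 0.1 rad/s and distance of each of tub, pliers, bangle, glue from where it was at the start of the episode below 0.03 m); the arm keeps its last pose, push and grip.
It fails at once if the collar is raised over halfway while the stone is not home (value of joint collar above 0.006 m and value of joint stone below 0.0045 m).
It fails at once if a bystander is pushed away (distance of any of tub, pliers, bangle, glue from where it was at the start of the episode above 0.03 m).
It fails at once if a bystander is tipped over (angle between any of tub, pliers, bangle, glue's own z axis and vertical above 0.5 rad).
It also fails if it takes over 48 s, if anything falls off the work surface, if the arm or the gripper's body presses on something with over 40 N, if the wrist force passes 120 N, or if a joint passes its speed limit or range.

## Working session

There is one attempt and no reset: what is moved stays moved. The work goes in short steps, Python scripts to look and compute and a tool call to move; the robot and the scene stay as the last step left them, time stands still between calls to the robot, and variables do not carry over. Pictures are saved under pics/ and viewed, at most 10 in all, crops included, and the job is handed in when it is done.

```bash
mkdir -p pics
```

Create h.py:
```python
import numpy as np, cv2
from scipy.spatial.transform import Rotation as R
from plant import manip
def rot(q): return R.from_quat([q[1],q[2],q[3],q[0]]).as_matrix()
def cam(n):
    p=manip.camera_params(n); return np.array(p["intrinsics"]),np.array(p["xyz"]),rot(p["orientation"])
def cloud(n,d,mask):
    K,t,Rm=cam(n); v,u=np.nonzero(mask&(d>0)); z=d[v,u]
    return np.c_[(u-K[0,2])/K[0,0]*z,(v-K[1,2])/K[1,1]*z,z]@Rm.T+t
def at(n,d,rc):
    m=np.zeros(d.shape,bool); r,c=map(int,rc); m[r-2:r+3,c-2:c+3]=1
    return np.median(cloud(n,d,m),0)
```

Create a.py:
```python
from h import *
np.set_printoptions(precision=4,suppress=True)
s=manip.state(); print(s["tool_pos"],s["tool_rot"],manip.tip_extent)
ims=[]
for n in ["top","side"]:
    im,d=manip.grab_frame(n); ims.append(im); cv2.imwrite(f"pics/{n}1.png",im[:,:,::-1])
    print(n,cam(n)[1])
    for q in ["stone_top","knob","lever_pivot","fixture"]:
        for m in manip.mark_of(n,q)[:2]: print(q,m["conf"],m["centre"],at(n,d,m["centre"]))
    for q in ["knob","stone_top","fixture","tub","pliers","bangle","glue"]:
        for o in manip.outline_of(n,q)[:1]:
            c=cloud(n,d,o["region"]); print("R",q,o["conf"],o["extent"],"med",np.median(c,0),"lo",np.percentile(c,2,0),"hi",np.percentile(c,98,0))
```

```bash
python3 a.py
```

```text
[0.2157 0.586  0.2491] [-0.0003  0.1755  0.9845 -0.001 ] 0.019
top [ 0.3632 -0.0072  1.3043]
stone_top 0.61 [205.3, 253.6] [0.59   0.1451 0.0884]
knob 0.79 [256.7, 296.9] [0.4736 0.0522 0.1035]
lever_pivot 0.97 [213.3, 302.8] [0.575  0.0392 0.0519]
lever_pivot 0.22 [206.4, 253.5] [0.5877 0.1451 0.0884]
R knob 0.67 [291.0, 249.2, 303.7, 266.7] med [0.4736 0.0484 0.1008] lo [0.4609 0.033  0.0846] hi [0.4903 0.0651 0.1068]
R stone_top 0.8 [244.8, 199.8, 260.3, 217.1] med [0.5824 0.147  0.0866] lo [0.5675 0.1319 0.0701] hi [0.5995 0.1634 0.0927]
R fixture 0.78 [232.7, 191.9, 324.2, 266.3] med [0.57   0.0899 0.0212] lo [0.4733 0.0033 0.002 ] hi [0.6297 0.1952 0.1019]
R tub 0.59 [108.5, 211.9, 169.1, 266.5] med [0.5282 0.4158 0.0212] lo [0.4776 0.3521 0.0027] hi [0.5776 0.4774 0.0405]
R bangle 0.77 [433.0, 281.2, 463.1, 310.2] med [ 0.3867 -0.2877  0.0264] lo [ 0.355  -0.3116  0.004 ] hi [ 0.4173 -0.2464  0.038 ]
R glue 0.82 [187.6, 302.5, 207.1, 319.0] med [0.3649 0.2784 0.0562] lo [0.3494 0.268  0.0024] hi [0.3822 0.2964 0.0871]
side [ 0.4488 -1.1807  0.7963]
stone_top 0.52 [210.0, 334.8
[... 504 characters left out ...]
[0.5846 0.1437 0.0872] lo [0.5701 0.1332 0.0795] hi [0.6005 0.1603 0.0926]
R fixture 0.87 [287.1, 205.6, 356.2, 270.2] med [0.5722 0.0607 0.0237] lo [ 0.4701 -0.      0.0053] hi [0.6284 0.1871 0.1024]
R tub 0.9 [287.5, 169.5, 327.5, 202.6] med [0.5291 0.4078 0.0269] lo [0.4771 0.3505 0.0036] hi [0.5811 0.4848 0.0424]
R pliers 0.83 [303.7, 389.0, 379.4, 412.6] med [ 0.5366 -0.4044  0.0108] lo [ 0.4869 -0.4355  0.0008] hi [ 0.6114 -0.3827  0.0149]
R bangle 0.86 [231.4, 327.9, 271.6, 362.8] med [ 0.3869 -0.2898  0.0201] lo [ 0.3566 -0.3119  0.0041] hi [ 0.4173 -0.2437  0.0353]
R glue 0.67 [244.9, 186.9, 259.1, 217.6] med [0.3668 0.2782 0.0425] lo [0.3497 0.2677 0.003 ] hi [0.3832 0.2927 0.0868]
```

Run:
```python
import cv2,numpy as np
t=cv2.imread("pics/top1.png")[170:330,160:360];s=cv2.imread("pics/side1.png")[180:300,250:400]
cv2.imwrite("pics/c1.png",np.hstack([cv2.resize(t,(500,400),interpolation=2)[:,:400],cv2.resize(s,(400,400),interpolation=2)[:,:400]]))
```

Run:
```python
from h import *
im,d=manip.grab_frame("top"); m=np.zeros(d.shape,bool); m[180:285,215:340]=1
c=cloud("top",d,m)
p=c[(abs(c[:,2]-0.021)<0.005)]; r=cv2.minAreaRect(p[:,:2].astype(np.float32)*1000); print(len(p),r)
k=c[(c[:,2]>0.06)&(c[:,0]<0.52)]; print(k.mean(0),k.min(0),k.max(0))
im,d=manip.grab_frame("wrist"); cv2.imwrite("pics/w1.png",im[:,:,::-1]); print(cam("wrist")[1:])
```

```text
2113 ((579.3085327148438, 99.27580261230469), (199.75933837890625, 100.38081359863281), 84.39859008789062)
[0.48038691 0.04863423 0.09562496] [0.45917301 0.03285861 0.06993294] [0.51876877 0.06609754 0.11226274]
(array([0.14170246, 0.61418533, 0.37379877]), array([[ 3.46236321e-01,  8.92309089e-01,  2.89663425e-01],
       [ 9.38147238e-01, -3.29183047e-01, -1.07323259e-01],
       [-4.13230450e-04,  3.08906152e-01, -9.51092434e-01]]))
```

View pics/c1.png

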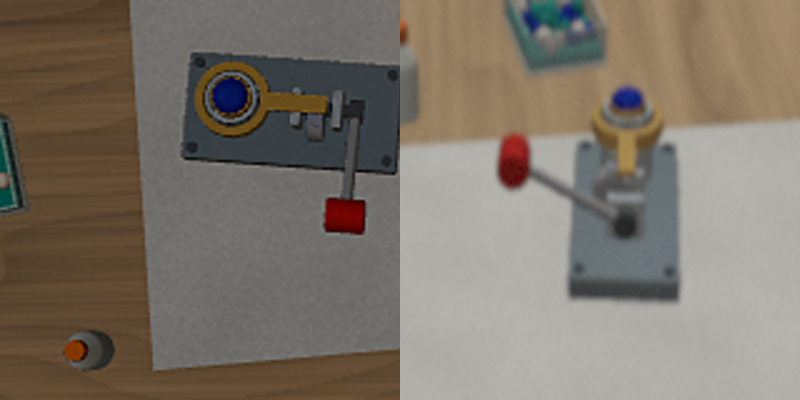

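The crops agree with the networks. The fixture sits at about (0.579, 0.099) with yaw −5.6°. The stone is standing in the collet at crop pixel (230, 96), and the red knob at (345, 216) lies to −x and low, with the lever at roughly 0.2 rad. I'm moving above the stone with the fingers shut.

Careful with the scale: shifts go in shares of 62.5 mm and turns go in shares of pi rad. That gives: -0.05 m is -0.8, -0.0284 m is -0.4544.

Emit:
pendant --segments '[[[0,-0.8,-0.4544,0,0,0,0],[0,-0.8,-0.4544,0,0,0,0],[0,-0.8,-0.4544,0,0,0,0],[0,-0.8,-0.4544,0,0,0,0],[0,-0.8,-0.4544,0,0,0,0]]]'

```text
time: 1.92
tool_pos: [0.4024, 0.3654, 0.2506]
tool_rot: [0.0, 0.175, 0.984, 0.0]
contact_force: [0.1, 1.2, -0.6]
gripper_width: 0.001
grasp_force: 0.0
```

Emit:
pendant --segments '[[[0,-0.8,-0.4544,0,0,0,0],[0,-0.8,-0.4544,0,0,0,0],[0,-0.8,-0.4544,0,0,0,0],[0,-0.8,-0.4544,0,0,0,-0.0407],[0,0,0,0,0,0,-0.0404]]]'

```text
time: 2.55
tool_pos: [0.552, 0.188, 0.2503]
tool_rot: [0.0, 0.049, 0.999, -0.0]
contact_force: [-0.1, -0.1, -0.2]
gripper_width: -0.004
grasp_force: 0.0
```

Create t.py:
```python
import sys
from h import *
s=manip.state(); M=rot(s["tool_rot"]); p=np.array(s["tool_pos"]); g=np.array([float(a) for a in sys.argv[1:4]])
yaw=np.degrees(np.arctan2(M[1,1],M[0,1]))
print("t",s["time"],"pos",p.round(4),"tool d",(M.T@(g-p)).round(4),"ydir",yaw.round(1),"z",M[:,2].round(3),"F",np.round(s["contact_force"],1),"grasp",s["grasp_force"],"w",s["gripper_width"])
```

```bash
python3 t.py 0.584 0.148 0.115
```

Run:
```python
from h import *
im,d=manip.grab_frame("wrist"); cv2.imwrite("pics/w2.png",im[:,:,::-1])
for q in ["stone_top","knob","lever_pivot"]:
    for m in manip.mark_of("wrist",q)[:2]: print(q,m["conf"],m["centre"],at("wrist",d,m["centre"]))
for q in ["stone_top","knob"]:
    for o in manip.outline_of("wrist",q)[:1]:
        c=cloud("wrist",d,o["region"]); print("R",q,o["conf"],o["extent"],np.median(c,0),"lo",np.percentile(c,2,0),"hi",np.percentile(c,98,0))
```

```text
t 2.55 pos [0.552  0.188  0.2503] tool d [-0.0358 -0.0365  0.1353] ydir 84.3 z [ 0.    -0.001 -1.   ] F [-0.1 -0.1 -0.2] grasp 0.0 w -0.004404618372285601
stone_top 0.93 [259.8, 274.9] [0.58013368 0.15211511 0.09016294]
knob 0.9 [129.7, 114.1] [0.47405351 0.06393889 0.10410434]
lever_pivot 0.96 [241.3, 156.9] [0.56805    0.04981964 0.05198827]
R stone_top 0.66 [76.8, 104.5, 339.0, 296.9] [0.55968145 0.09912984 0.02352068] lo [0.46394318 0.01248545 0.01387005] hi [0.62106603 0.20063469 0.10376536]
R knob 0.71 [76.3, 106.0, 147.0, 148.0] [0.47246137 0.06066429 0.10108077] lo [0.45863638 0.03951334 0.07887406] hi [0.48737107 0.07393599 0.10506714]
```

View pics/w2.png

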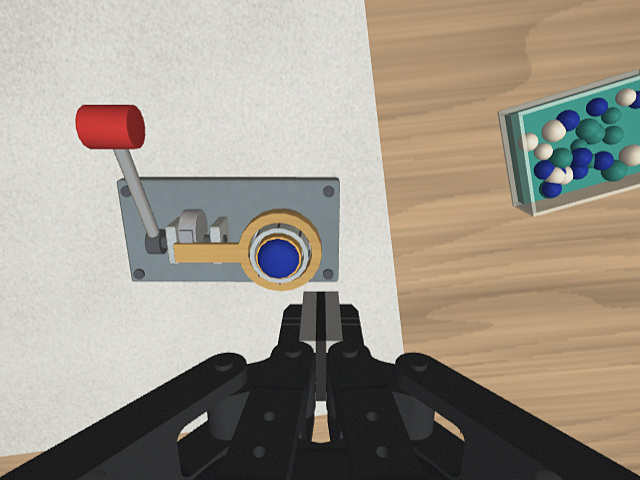

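The wrist view shows the stone at (278, 258), just ahead of the fingertips at (320, 295), and the knob free at (110, 127). I'm moving over the stone and part-way down.

Converted, 0.05 m is 0.8, -0.0355 m is -0.568.

Emit:
pendant --segments '[[[0,-0.56,-0.568,0,0,0,0],[0,0,0,0.8,0,0,0],[0,0,0,0.8,0,0,0],[0,0,0,0.32,0,0,0],[0,0,0,0,0,0,0]]]'

```text
time: 3.48
tool_pos: [0.5803, 0.1528, 0.1291]
tool_rot: [-0.001, 0.049, 0.999, -0.0]
contact_force: [0.3, 0.1, 0.0]
gripper_width: -0.0
grasp_force: 0.0
```

```bash
python3 t.py 0.583 0.149 0.112;  python3 - <<'E'
from h import *
for n in ["wrist","top","side"]:
  im,d=manip.grab_frame(n); cv2.imwrite(f"pics/{n}3.png",im[:,:,::-1])
  for q in ["stone_top","knob"]:
    for m in manip.mark_of(n,q)[:2]: print(n,q,m["conf"],m["centre"],at(n,d,m["centre"]))
s=cv2.imread("pics/side3.png")[150:270,280:400];w=cv2.imread("pics/wrist3.png")
cv2.imwrite("pics/c3.png",np.hstack([cv2.resize(s,(400,400),interpolation=2),cv2.resize(w,(400,300),interpolation=2)[:,:].copy() if 0 else cv2.resize(w[100:420,160:480],(400,400))]))
E
```

```text
t 3.475 pos [0.5803 0.1528 0.1291] tool d [-0.0031 -0.0035  0.0171] ydir 84.4 z [-0.003 -0.    -1.   ] F [0.3 0.1 0. ] grasp 0.0 w -0.0002403065650949369
wrist stone_top 0.66 [299.0, 315.1] [0.57150886 0.15234635 0.12376981]
wrist knob 0.84 [59.7, 26.2] [0.48037277 0.06230227 0.10711803]
wrist knob 0.6 [300.7, 316.9] [0.57194478 0.15262992 0.12513106]
top stone_top 0.38 [205.0, 251.5] [0.52480265 0.10219905 0.45392977]
top knob 0.47 [255.7, 298.9] [0.4756887  0.04802718 0.10276621]
side stone_top 0.6 [208.7, 335.7] [0.58533989 0.14643621 0.0906004 ]
side knob 0.73 [230.6, 288.1] [0.46561749 0.03655428 0.09555686]
```

View pics/c3.png

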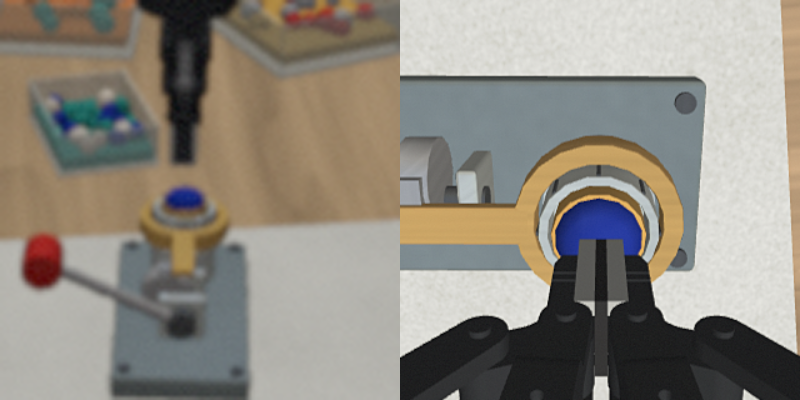

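The fingertips stand just above the dome: the stone is at about (600, 230) in the right half of the crop, with the tips around (600, 245). I'm correcting a few millimetres sideways and pressing gently.

Converted, 0.01 m is 0.16, -0.005 m is -0.08.

Emit:
pendant --segments '[[[0,-0.08,-0.072,0.16,0,0,0],[0,0,0,0.128,0,0,0],[0,0,0,0.048,0,0,0],[0,0,0,0.048,0,0,0],[0,0,0,0,0,0,0]]]'

```text
time: 4.55
tool_pos: [0.5855, 0.1472, 0.1064]
tool_rot: [-0.001, 0.049, 0.999, -0.0]
contact_force: [-1.9, -1.3, 4.3]
gripper_width: 0.002
grasp_force: 1.9
```

```bash
python3 t.py 0.5845 0.148 0.105
```

```text
t 4.55 pos [0.5855 0.1472 0.1064] tool d [0.001  0.0007 0.0014] ydir 84.4 z [-0.001 -0.001 -1.   ] F [-1.9 -1.3  4.3] grasp 1.865498015234266 w 0.002358440684594081
```

Converted, 0.002 m is 0.032.

Emit:
pendant --segments '[[[0,0,0,0.032,0,0,0],[0,0,0,0.032,0,0,0],[0,0,0,0,0,0,0],[0,0,0,0,0,0,0]]]'

```text
time: 5.05
tool_pos: [0.5857, 0.1472, 0.1049]
tool_rot: [-0.001, 0.049, 0.999, -0.0]
contact_force: [-8.8, -2.4, 16.0]
gripper_width: -0.003
grasp_force: 7.6
```

```bash
python3 t.py 0.5845 0.148 0.105
```

```text
t 5.05 pos [0.5857 0.1472 0.1049] tool d [ 0.0013  0.0007 -0.0001] ydir 84.4 z [-0.002 -0.001 -1.   ] F [-8.8 -2.4 16. ] grasp 7.56929537889846 w -0.0033141531341416104
```

Converted, 0.002 m is 0.032.

Emit:
pendant --segments '[[[0,0,0,0.032,0,0,0],[0,0,0,0,0,0,0],[0,0,0,0,0,0,0]]]'

```text
time: 5.42
tool_pos: [0.5858, 0.1473, 0.1048]
tool_rot: [-0.001, 0.049, 0.999, -0.001]
contact_force: [-13.7, -3.2, 24.1]
gripper_width: 0.006
grasp_force: 11.8
```

```bash
python3 t.py 0.5845 0.148 0.105
```

```text
t 5.425 pos [0.5858 0.1473 0.1048] tool d [ 0.0014  0.0006 -0.0002] ydir 84.4 z [-0.002 -0.001 -1.   ] F [-13.7  -3.2  24.1] grasp 11.82351454597665 w 0.005731709100412863
```

The tool stopped at z 0.1048, which puts the tip at 86 mm, and the force is rising: that looks like home. I'll lift and check the stone height.

Converted, -0.06 m is -0.96, 0.05 m is 0.8.

Emit:
pendant --segments '[[[0,0,0,-0.16,0,0,0],[0,0,0,-0.96,0,0,0],[0,0.8,0.48,-0.48,0,0,0],[0,0.8,0.48,0,0,0,0],[0,0,0,0,0,0,0]]]'

```text
time: 6.05
tool_pos: [0.492, 0.2172, 0.1987]
tool_rot: [-0.0, 0.047, 0.999, 0.0]
contact_force: [0.0, -1.3, 0.3]
gripper_width: -0.006
grasp_force: 0.0
```

```bash
python3 t.py 0.475 0.0492 0.2;  python3 - <<'E'
from h import *
np.set_printoptions(precision=4,suppress=True)
for n in ["wrist","top","side"]:
  im,d=manip.grab_frame(n); cv2.imwrite(f"pics/{n}4.png",im[:,:,::-1])
  for q in ["stone_top","knob"]:
    for m in manip.mark_of(n,q)[:1]: print(n,q,m["conf"],m["centre"],at(n,d,m["centre"]))
  c=cloud(n,d,d>0)
  for nm,lo,hi in [("stone",(.55,.11,.06),(.62,.185,.1)),("knob",(.455,.02,.065),(.497,.08,.115))]:
    k=c[np.all((c>lo)&(c<hi),1)]
    if len(k): print(n,nm,len(k),"lo",np.percentile(k,1,0),"hi",np.percentile(k,99,0),"med",np.median(k,0), "top",np.sort(k[:,2])[-8:])
E
```

```text
t 6.05 pos [0.492  0.2172 0.1987] tool d [ 0.0011 -0.1688 -0.0015] ydir 84.6 z [-0.     0.001 -1.   ] F [ 0.  -1.3  0.3] grasp 0.0 w -0.006154997515465762
wrist stone_top 0.67 [369.7, 237.0] [0.48   0.1951 0.2319]
wrist knob 0.61 [235.3, 50.4] [0.4725 0.0616 0.1032]
wrist stone 3349 lo [0.5534 0.1111 0.0607] hi [0.5864 0.1765 0.0846] med [0.568  0.1513 0.072 ] top [0.0854 0.0854 0.0854 0.0854 0.0854 0.0855 0.0856 0.0857]
wrist knob 3859 lo [0.4616 0.0346 0.0784] hi [0.4935 0.0684 0.1053] med [0.4744 0.0569 0.1003] top [0.1059 0.1059 0.106  0.106  0.1061 0.1062 0.1062 0.1063]
top stone_top 0.73 [209.0, 253.7] [0.5815 0.1456 0.0843]
top knob 0.56 [255.9, 298.2] [0.4759 0.0479 0.102 ]
top stone 716 lo [0.5519 0.1135 0.0614] hi [0.6156 0.1804 0.0882] med [0.5822 0.147  0.0732] top [0.0882 0.0883 0.0883 0.0884 0.0885 0.0889 0.0891 0.0898]
top knob 229 lo [0.4595 0.0328 0.0824] hi [0.495  0.0656 0.1074] med [0.475  0.0486 0.1007] top [0.1056 0.1062 0.1066 0.1066 0.1074 0.1074 0.1075 0.1078]
side stone_top 0.57 [209.3, 336.7] [0.5885 0.1507 0.0863]
side knob 0.76 [231.7, 291.5] [0.4726 0.0363 0.092 ]
side stone 376 lo [0.5532 0.113  0.0605] hi [0.6179 0.1745 0.0884] med [0.5839 0.1368 0.0738] top [0.0879 0.0881 0.0883 0.0884 0.0885 0.0889 0.0894 0.0895]
side knob 204 lo [0.461  0.0301 0.0763] hi [0.4962 0.0683 0.107 ] med [0.4771 0.0392 0.0969] top [0.106  0.1061 0.1062 0.1063 0.1066 0.107  0.1071 0.1077]
```

View pics/wrist4.png

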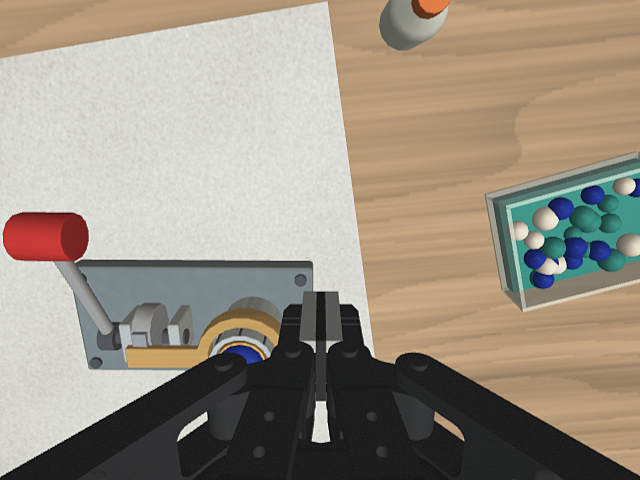

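The stone now reads about 86 mm high (side 0.0863), down from about 91. The knob is at (45, 237) in the wrist view. I'm moving over the knob with the gripper open.

Converted, -0.056 m is -0.896, 0.001 m is 0.016.

Emit:
pendant --segments '[[[1,0.016,-0.896,0,0,0,0],[1,0,-0.896,0,0,0,0],[1,0,-0.896,0,0,0,0],[1,0,0,0.48,0,0,0],[1,0,0,0,0,0,0]]]'

```text
time: 7.12
tool_pos: [0.4754, 0.0474, 0.1666]
tool_rot: [-0.003, 0.05, 0.999, 0.0]
contact_force: [0.9, 0.1, 0.5]
gripper_width: 0.999
grasp_force: 0.0
```

```bash
python3 t.py 0.4755 0.0488 0.090;  python3 - <<'E'
from h import *
np.set_printoptions(precision=4,suppress=True)
for n in ["top","side"]:
  im,d=manip.grab_frame(n); cv2.imwrite(f"pics/{n}5.png",im[:,:,::-1])
  c=cloud(n,d,d>0); r=np.hypot(c[:,0]-.584,c[:,1]-.148)
  for a,b in [(0,.004),(.004,.008),(.026,.032)]:
    k=c[(r>=a)&(r<b)&(c[:,2]<.12)]; print(n,a,len(k),np.percentile(k[:,2],[10,50,90]))
s=cv2.imread("pics/side5.png")[170:270,260:380];w=cv2.imread("pics/top5.png")[180:280,230:350]
cv2.imwrite("pics/c5.png",np.hstack([cv2.resize(s,(400,400)),cv2.resize(w,(400,400))]))
im,d=manip.grab_frame("wrist"); cv2.imwrite("pics/w5.png",im[:,:,::-1])
E
```

```text
t 7.125 pos [0.4754 0.0474 0.1666] tool d [-0.0004  0.0014  0.0766] ydir 84.3 z [-0.005  0.    -1.   ] F [0.9 0.1 0.5] grasp 0.0 w 0.9993871886380189
top 0 10 [0.0828 0.0856 0.0883]
top 0.004 26 [0.0832 0.085  0.0873]
top 0.026 162 [0.0669 0.0706 0.0744]
side 0 2 [0.0878 0.0879 0.088 ]
side 0.004 17 [0.0805 0.0868 0.089 ]
side 0.026 148 [0.0223 0.0667 0.0736]
```

View pics/w5.png

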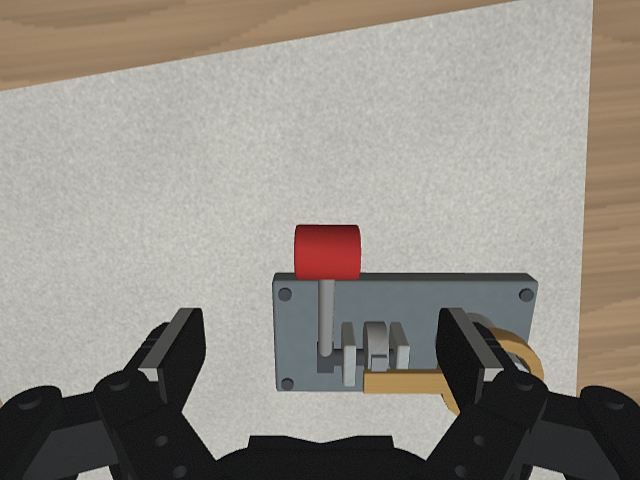

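The dome is at 85.6 mm against the collar at 70.6 mm, so the stone is home. The knob at (327, 252) is centred between the open fingers. I'm lowering and gripping.

Converted, 0.04 m is 0.64, 0.037 m is 0.592.

Emit:
pendant --segments '[[[1,0,0.024,0.64,0,0,0],[1,0,0,0.592,0,0,0],[1,0,0,0,0,0,0],[0,0,0,0,0,0,0],[0,0,0,0,0,0,0]]]'

```text
time: 7.9
tool_pos: [0.4788, 0.0498, 0.0944]
tool_rot: [0.002, 0.049, 0.999, -0.0]
contact_force: [0.5, -0.5, 0.0]
gripper_width: 0.604
grasp_force: 0.0
```

Emit:
pendant --segments '[[[0,0,0,0,0,0,0],[0,0,0,0,0,0,0]]]'

```text
time: 8.15
tool_pos: [0.4777, 0.051, 0.093]
tool_rot: [0.001, 0.049, 0.999, 0.002]
contact_force: [-1.3, 6.6, -0.1]
gripper_width: 0.385
grasp_force: 64.2
```

```bash
python3 t.py 0.4755 0.0488 0.090
```

Run:
```python
from h import *
im,d=manip.grab_frame("side"); w,_=manip.grab_frame("wrist")
cv2.imwrite("pics/c6.png",np.hstack([cv2.resize(im[170:270,260:380],(400,400)),cv2.resize(w,(400,400))])[:,:,::-1])
```

```text
t 8.15 pos [0.4777 0.051  0.093 ] tool d [ 0.002  -0.0025  0.003 ] ydir 84.4 z [ 0.002  0.003 -1.   ] F [-1.3  6.6 -0.1] grasp 64.20178771018982 w 0.3852141610415499
```

View pics/c6.png

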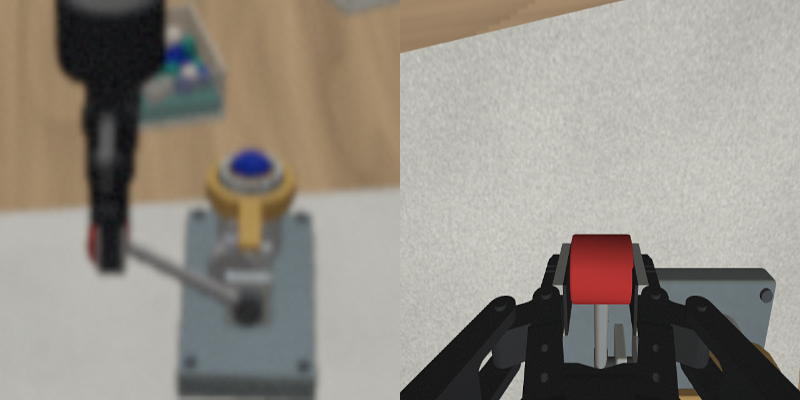

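The red barrel is pinched on its flat ends at 64 N (crop (600, 270)), and the rod hangs free between the fingers. I'm swinging the lever along the arc.

Converted, -0.01 m is -0.16, -0.0091 m is -0.1456.

Emit:
pendant --segments '[[[0,-0.096,0.016,-0.16,0,0,0],[0,-0.1088,0,-0.1456,0,0,0],[0,-0.128,0,-0.1312,0,0,0],[0,-0.1344,0,-0.1216,0,0,0],[0,0,0,0,0,0,0]]]'

```text
time: 8.88
tool_pos: [0.5055, 0.0485, 0.1298]
tool_rot: [-0.002, 0.049, 0.999, 0.001]
contact_force: [-13.0, 4.8, 14.8]
gripper_width: 0.388
grasp_force: 66.0
```

Create l.py:
```python
from h import *
s=manip.state(); p=np.array(s["tool_pos"]); M=rot(s["tool_rot"]); v=p-[.5734,.0396,.042]; fx=np.array([.9952,-.0976,0]); x,z=v@fx,v[2]
print("t",s["time"],"pos",p.round(4),"fx,fy,z",round(x,4),round(v@[.0976,.9952,0],4),round(z,4),"r",np.hypot(x,z).round(4),"deg",np.degrees(np.arctan2(z,-x)).round(1),"F",np.round(s["contact_force"],1),"grasp",s["grasp_force"],"zax",M[:,2].round(3),"T",np.round(s["ft_torque"],2))
```

```bash
python3 l.py
```

```text
t 8.875 pos [0.5055 0.0485 0.1298] fx,fy,z -0.0685 0.0023 0.0878 r 0.1113 deg 52.0 F [-13.    4.8  14.8] grasp 66.00026607513428 zax [-0.005  0.002 -1.   ] T [ 0.56  2.25 -0.12]
```

Converted, -0.01 m is -0.16, 0.001 m is 0.016.

Emit:
pendant --segments '[[[0,0,0.016,-0.08,0,0,0],[0,-0.12,0,-0.096,0,0,0],[0,-0.1248,0,-0.088,0,0,0],[0,-0.16,0,-0.072,0,0,0],[0,0,0,0,0,0,0]]]'

```text
time: 9.5
tool_pos: [0.5323, 0.046, 0.1476]
tool_rot: [0.0, 0.049, 0.999, -0.0]
contact_force: [3.9, -0.2, -12.0]
gripper_width: 0.384
grasp_force: 62.9
```

```bash
python3 l.py
```

```text
t 9.5 pos [0.5323 0.046  0.1476] fx,fy,z -0.0415 0.0024 0.1056 r 0.1134 deg 68.5 F [  3.9  -0.2 -12. ] grasp 62.852922677993774 zax [ 0. -0. -1.] T [-0.08 -0.77 -0.11]
```

Converted, -0.0119 m is -0.1904, -0.0007 m is -0.0112.

Emit:
pendant --segments '[[[0,-0.1904,0,0,0,0,0],[0,-0.1776,0,-0.0448,0,0,0],[0,-0.1824,0,-0.0288,0,0,0],[0,-0.1856,0,-0.0112,0,0,0],[0,0,0,0,0,0,0]]]'

```text
time: 10.12
tool_pos: [0.5797, 0.0414, 0.157]
tool_rot: [0.002, 0.049, 0.999, -0.0]
contact_force: [-1.2, -1.4, 7.6]
gripper_width: 0.383
grasp_force: 65.4
```

```bash
python3 l.py
```

Run:
```python
from h import *
np.set_printoptions(precision=4,suppress=True)
im,d=manip.grab_frame("side"); 
for q in ["knob","lever_pivot"]:
    for m in manip.mark_of("side",q)[:1]: print(q,m["conf"],m["centre"],at("side",d,m["centre"]))
    for o in manip.outline_of("side",q)[:1]:
        c=cloud("side",d,o["region"]); print(q,o["extent"],np.median(c,0),np.percentile(c,2,0),np.percentile(c,98,0))
w,_=manip.grab_frame("wrist")
cv2.imwrite("pics/c7.png",np.hstack([cv2.resize(im[150:270,270:390],(400,400)),cv2.resize(w,(400,400))])[:,:,::-1])
```

```bash
python3 l.py
```

```text
t 10.125 pos [0.5797 0.0414 0.157 ] fx,fy,z 0.0061 0.0024 0.115 r 0.1151 deg 93.1 F [-1.2 -1.4  7.6] grasp 65.40719389915466 zax [ 0.005 -0.001 -1.   ] T [-0.2   0.22 -0.13]
knob 0.48 [206.8, 334.6] [0.57   0.0191 0.1645]
lever_pivot 0.85 [245.2, 333.4] [0.5721 0.0385 0.0494]
lever_pivot [313.0, 199.5, 355.1, 272.0] [0.5737 0.0603 0.0222] [ 0.5285 -0.0013  0.0046] [0.6289 0.188  0.1211]
t 10.425 pos [0.5793 0.0415 0.157 ] fx,fy,z 0.0057 0.0024 0.115 r 0.1151 deg 92.8 F [-3.1 -1.2  6.3] grasp 65.37555456161499 zax [ 0.005 -0.001 -1.   ] T [-0.19  0.21 -0.15]
```

View pics/c7.png

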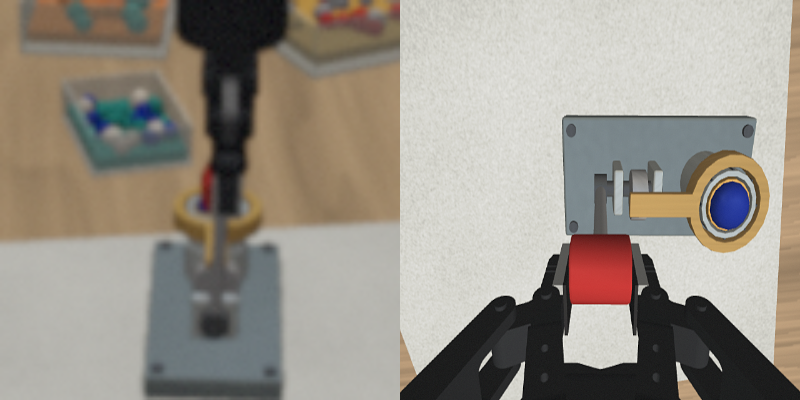

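The lever looks upright, with the rod vertical from (213, 322) to (215, 180) in the crop, the collar raised and the stone still down. I'll do one numeric check of the knob's centre.

Converted, -0.001 m is -0.016.

Emit:
pendant --segments '[[[0,0.016,0,-0.016,0,0,0],[0,0,0,0,0,0,0],[0,0,0,0,0,0,0],[0,0,0,0,0,0,0]]]'

```text
time: 10.92
tool_pos: [0.5776, 0.0416, 0.157]
tool_rot: [0.002, 0.049, 0.999, -0.0]
contact_force: [-1.3, -0.5, 8.5]
gripper_width: 0.387
grasp_force: 65.5
```

```bash
python3 l.py
```

Run:
```python
from h import *
np.set_printoptions(precision=4,suppress=True)
for n in ["wrist","side"]:
  im,d=manip.grab_frame(n); h=cv2.cvtColor(im,cv2.COLOR_RGB2HSV); red=((h[...,0]<6)|(h[...,0]>174))&(h[...,1]>150)&(h[...,2]>60)
  c=cloud(n,d,red); v=c-[.5734,.0396,.042]; q=np.c_[v@[.9952,-.0976,0],v@[.0976,.9952,0],v[:,2]]; q=q[(abs(q[:,0])<.04)&(abs(q[:,1])<.04)&(q[:,2]>.08)]
  print(n,len(q),np.percentile(q,2,0),np.percentile(q,98,0))
  A=np.c_[2*q[:,[0,2]],np.ones(len(q))]; s=np.linalg.lstsq(A,(q[:,[0,2]]**2).sum(1),rcond=None)[0]; print("circle centre fx,z",s[:2],"r",np.sqrt(s[2]+s[0]**2+s[1]**2))
  if n=="side":
    c=cloud(n,d,d>0); r=np.hypot(c[:,0]-.584,c[:,1]-.148); k=c[(r>.026)&(r<.033)&(c[:,1]<.148)&(c[:,2]>.06)]; print("collar z",np.percentile(k[:,2],[50,90]))
```

```bash
python3 l.py
```

```text
t 10.925 pos [0.5776 0.0416 0.157 ] fx,fy,z 0.004 0.0024 0.115 r 0.1151 deg 92.0 F [-1.3 -0.5  8.5] grasp 65.48401236534119 zax [ 0.003 -0.001 -1.   ] T [-0.24  0.4  -0.14]
wrist 8222 [-0.0145 -0.0133  0.1082] [0.0092 0.0186 0.1253]
circle centre fx,z [0.     0.1106] r 0.01419145618873247
side 29 [-0.0227 -0.0316  0.1075] [0.031  0.0329 0.4117]
circle centre fx,z [0.0644 0.2415] r 0.13913569522208005
collar z [0.0756 0.0815]
t 11.025 pos [0.5776 0.0417 0.157 ] fx,fy,z 0.0039 0.0025 0.115 r 0.115 deg 92.0 F [-2.2 -1.3  7.7] grasp 65.4839837551117 zax [ 0.003 -0.001 -1.   ] T [-0.25  0.34 -0.16]
```

The knob's centre is at (0.000, 0.1106) from the pivot, which is exactly upright. The grip is steady at 65 N and the arm is still, so I'm handing in.

```bash
python3 -c "
from plant import manip
print(manip.job_done())"
```

```text
the job is handed in; nothing more can be done
None
```

I pressed the stone home with the collar down, then swung the lever upright and handed the job in at about 11 s, still holding the grip at about 65 N; the judge's result was not shown, and I didn't re-measure the tub, pliers, bangle and bottle, though no move passed near them.

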